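# Fit the photometer lens and screw its retaining ring snug

### The arm

A 6-joint arm with a two-finger parallel gripper is mounted at the origin on the work surface. World frame = base frame: x ahead of the robot, y to its left, z up, the work surface at z = 0. Lengths are in m, angles in rad, forces in N, time in s.
With the tool pointing down it reaches from about 0.35 to 0.875 m from the base axis. Payload 4.2 kg.
Tool frame: the origin (TCP) lies midway between the tips of the shut fingers; the grasp point (between the pads) lies 19 mm behind it; z points along the fingers, y is the line along which they close (so a half turn about z gives the same grasp; the last joint's range is limited). The gripper opens to 85 mm and grips with 20 to 120 N. Pads are 22 mm wide; open, the fingers measure 114 mm over their backs; the gripper's body (76 mm by 85 mm) begins 54 mm behind the grasp point. The pads swing forward as they close: fully open they stand 13 mm farther back than shut.
Start: joints at [1.473, 0.385, 0.008, 0, -1.194, -0.259], TCP at [0.218, 0.586, 0.231] pointing down, gripper open.
Joint ranges: [-3.14, 3.14], [-1.21, 2.06], [-1.07, 1.41], [-3.16, 2.05], [-2.99, -0.16], [-3.1, 3.1]. Speed limits (rad/s): [2.79, 2.79, 3.14, 3.14, 3.14, 3.14].

### API

Orientations are given as [roll, pitch, yaw] about the fixed x, y, z axes, in that order (R = Rz(yaw) Ry(pitch) Rx(roll)).
In Python, from workcell import ctrl gives the robot as it stands. The module is installed in compiled form; this text tells all that it offers.
- The arm moves only by the tool carry_out, never from a script. Its argument "targets" is one flat list of numbers, 5 for each row, row after row: the shift along the tool's x, y, z in cm, then the turn about the tool's z in rad, then the opening, from 0 (shut) to 1 (fully open). A call has 1 to 8 rows; each row is the pose to reach, as a shift and turn from the pose commanded when the call began, along the tool's axes at that moment; what a row does not reach only later rows make up. A row lasts 1/10 s, in which the tool goes at most 50 mm and 8.59 degrees, less where a joint would pass 70% of its speed; a pose out of reach is approached as far as the arm can. A call with a gripper value outside its range is refused whole. The fingers move at their own pace and stop on an object; "grip_force" is the grip in N (left out, the last holds). Time passes only in rows, so rows that repeat a pose let the fingers close. It gives the time, the measured TCP pose, the force, the opening and the grip force at its end, in the units of the state.
- ctrl.state(): the state, without advancing time (a new reading comes with each control period).
- ctrl.snapshot(name): name is "side" or "top" or "wrist"; returns a dict with "image" (420x560x3 uint8, blue, green, red), "camera_matrix" (3x3 intrinsics, pixels), "R" (3x3) and "t" (3): a world point X has camera coordinates R X + t; the wrist camera has in their place "T_tool_cam" (4x4, takes a point from camera to tool coordinates, whose origin is the TCP and whose axes are the flange's). Camera axes: x right, y down, z forward; pixel columns grow to the right and rows downward; lengths in m; the calibration is good to about 2 mm. A picture is of the moment at which its call begins: read the wrist's pose just before it. There is no depth.
- ctrl.close_job(): hands the job in; it is judged then, once.
The state is a dict: "time": time; "joint_positions": joint angles; "qvel": joint speeds; "tau": joint torques, N m; "ee_pos": TCP position; "ee_rot": TCP orientation; "contact_force": force on the tool from outside, world axes, zero at the start; "wrist_torque": the same for the moment, N m; "width": finger opening in m; "grasp_force": force on a finger pad.
Only numpy, scipy, OpenCV 4.12 (cv2) and the standard library are available. Lean on these libraries where they do the work, as an engineer would, in place of code of your own. Each camera call takes 0.05 s, during which the arm holds its last target. There are 200 camera calls.

### The job

Take the lens with the two side tabs from the tray, lower it gently into the photometer's cell with its tabs in the two slots, let it go, then screw the retaining ring down clockwise by its ears until it is snug on the lens: firmly held, but not overtightened, or the glass cracks. Leave everything else where it is.

Things in the scene. Friction and masses are not known exactly. Their poses are not given: they have to be found in the camera images.
- lens_mid (a point): Centre (half-way up, 22.5 mm above the underside) of the lens to fit: 45 mm tall, about 140 g, upright on the tray (3 mm floor, 12 mm walls), z up. A black round barrel, 26 mm in diameter, with glass at the top, stands on a plain steel flange 34 mm in diameter, 5 mm thick. Two tabs 14 mm wide stick out of the flange along its +x and -x.
- lens: The same lens, origin at the centre of its underside. The tabs are as thick as the flange (5 mm) and measure 57 mm from end to end; half a turn makes no difference. It may stand at either place on the tray; the spare there has a plain round flange without tabs.
- cell: Fixed white photometer case, 190 x 160 x 40 mm (own x, y, z), origin at the centre of its underside, z up. On its vertical axis: a round pedestal 82 mm wide up to z 55 mm, and on that a collar up to z 69 mm, inner diameter 37, outer 45 mm, cut through by two slots 17 mm wide along +x and -x. The lens flange drops into the collar, its tabs into the slots.
- cell_mouth (a point): Centre of the collar's upper rim (z 69 mm in the cell frame). Inside, a light spring seat (0.5 N per mm, top at z 67 mm unloaded) holds the lens up with its underside at about z 65 mm. The ring presses it down onto a hard shoulder (20 N per mm) hidden below, top anywhere from z 57 to 64.5 mm, shimmed differently in each instrument and out of sight: the ring angle at which the lens is snug must be felt.
- ring: Aluminium retaining ring on its thread round the collar, 64 mm inner, 77 mm outer diameter, 7 mm thick; two inward lips (to 47 mm diameter) with gaps for the tabs. Origin on the axis at the lips' underside, z up. Fully unscrewed its axes are parallel to the cell's, origin at z 73 mm there. Each radian clockwise from above (yaw decreasing) lowers it 5 mm. Stays where it is left.
- ear_a (a point): Grip point of one of the ring's two upright ears, on the ring's +y, 50 mm from the axis, 14 mm above the ring's origin. The ear is 9 mm thick (along the ring's x), reaches from 37.5 to 62.5 mm from the axis, top 12 mm above and foot 17 mm below this point. Pushed here, square to the ear, the ring takes 1 N running free and quickly more once it bears on the lens (less force the farther out the push acts).
- ear_b (a point): The same on the opposite ear, on the ring's -y. The ring starts 0 to 0.25 rad clockwise of fully unscrewed, where the lens passes its gaps. Its lips cover the tabs from 0.45 rad, press the lens onto the shoulder somewhere from 0.75 to 2.15 rad, and it stops at 2.45. Turning it takes 0.05 N m about the axis while free, 0.15 before the shoulder; 0.33 N m (0.25 to 0.45) is snug, a clamping force of about 14 N (8 to 22 N); at 32 N the glass cracks.
- spare: The spare lens, the same barrel on a plain round flange 38 mm in diameter without tabs; leave it on the tray.
- bottle: White reagent bottle, 64 mm in diameter, 150 mm tall; leave it.
- driver: Screwdriver lying on the bench, 170 mm long; leave it.
- cap: Grey round dust cap with a knob, 48 mm in diameter, 26 mm tall; leave it.
Things that resemble listed ones, but are neither listed nor needed, are in the scene too. Leave any blue, green or yellow look-alike of the lens alone.

How it is judged:
By the outcome, as a careful person would: the job done as asked, in the order asked, and still so for the second after the job is handed in, with the robot touching nothing.
It also fails if it takes over 72 s, if anything falls off the work surface, if the arm or the gripper's body presses on something with over 40 N, if the wrist force passes 120 N, or if a joint passes its speed limit or range.

## Working session

There is one attempt and no reset: what is moved stays moved. The work goes in short steps, Python scripts to look and compute and a tool call to move; the robot and the scene stay as the last step left them, time stands still between calls to the robot, and variables do not carry over. Pictures are saved under pics/ and viewed, at most 10 in all, crops included, and the job is handed in when it is done.

Besides the shell and the picture viewer there is one more tool, called in YAML: its name, and indented under it one key for each argument. carry_out: Moves the arm, as the interface text tells. Its arguments: {"type":"object","properties":{"targets":{"type":"array"},"grip_force":{"type":"number"}},"required":["targets"]}

```bash
mkdir -p pics; cat > h.py <<'E'
import numpy as np, cv2, json
from workcell import ctrl
def snap(n,f):
    s=ctrl.state(); d=ctrl.snapshot(n); cv2.imwrite(f'pics/{f}.png',d['image'])
    np.save(f'pics/{f}.npy',dict(d=d,s=s),allow_pickle=True); return s,d
def load(f):
    o=np.load(f'pics/{f}.npy',allow_pickle=True).item(); return o['s'],o['d']
E
python3 - <<'E'
from h import *
for n in("top","side"):
    s,d=snap(n,n+"0"); print(n,d['camera_matrix'].tolist(),np.round(d['R'],3).tolist(),np.round(d['t'],3).tolist())
print(s)
a=cv2.imread('pics/top0.png');
E
```

```text
top [[498.0109701768461, 0.0, 283.927100744553], [0.0, 498.0109701768461, 207.63131504908318], [0.0, 0.0, 1.0]] [[0.007, -1.0, 0.008], [-0.987, -0.008, -0.16], [0.16, -0.007, -0.987]] [-0.042, 0.59, 1.409]
side [[516.759231316417, 0.0, 274.02524427383526], [0.0, 516.759231316417, 206.11851297442286], [0.0, 0.0, 1.0]] [[-0.922, -0.388, 0.009], [-0.303, 0.705, -0.64], [0.242, -0.593, -0.768]] [0.508, 0.261, 1.176]
{'time': 0.05, 'joint_positions': array([ 1.47258700e+00,  3.85532240e-01,  6.65278520e-03, -4.95625491e-04,
       -1.19399820e+00, -2.58587738e-01]), 'qvel': array([ 1.16372085e-03, -9.97025548e-05,  1.63974355e-03, -9.54505882e-04,
        1.20431408e-03, -1.93296324e-03]), 'tau': array([-1.63703939e-03, -3.93682301e+01,  1.89158839e+01,  4.20542791e+00,
       -2.31500591e-03,  1.28886427e-05]), 'ee_pos': array([0.21808408, 0.58510484, 0.23024731]), 'ee_rot': array([ 3.13946274e+00, -8.70718076e-05, -3.56979819e-01]), 'contact_force': array([ 0.00166914, -0.53109741, -0.52522747]), 'wrist_torque': array([-0.00973672, -0.00410254,  0.00135732]), 'grasp_force': 0.0, 'width': 0.08504699436853226}
```

View pics/top0.png

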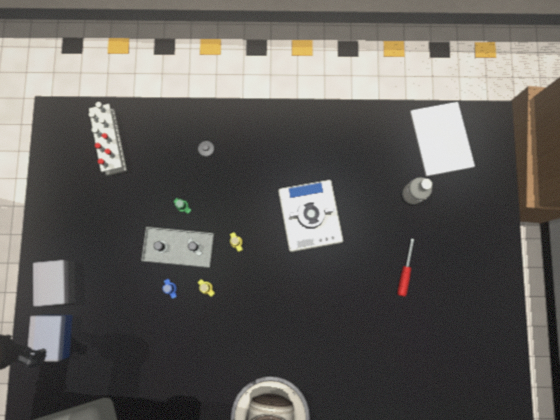

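View pics/side0.png

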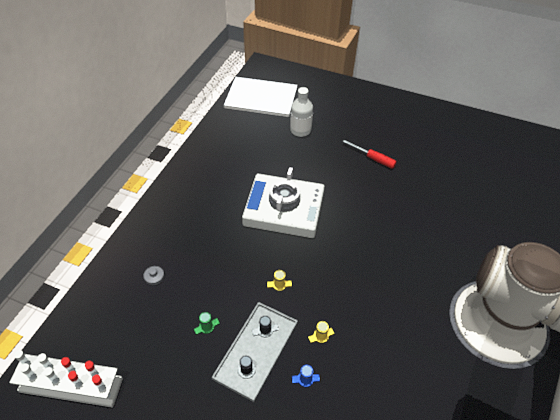

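```bash
python3 - <<'E'
from h import *
t=cv2.imread('pics/top0.png'); s=cv2.imread('pics/side0.png')
r=lambda im,x,y,w,h:cv2.resize(im[y:y+h,x:x+w],(400,300),interpolation=cv2.INTER_CUBIC)
cv2.imwrite('pics/comp0.png',np.vstack([np.hstack([r(t,136,216,80,60),r(t,270,183,80,60)]),np.hstack([r(s,225,305,80,60),r(s,244,165,80,60)])]))
E
```

```text
(no output)
```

View pics/comp0.png

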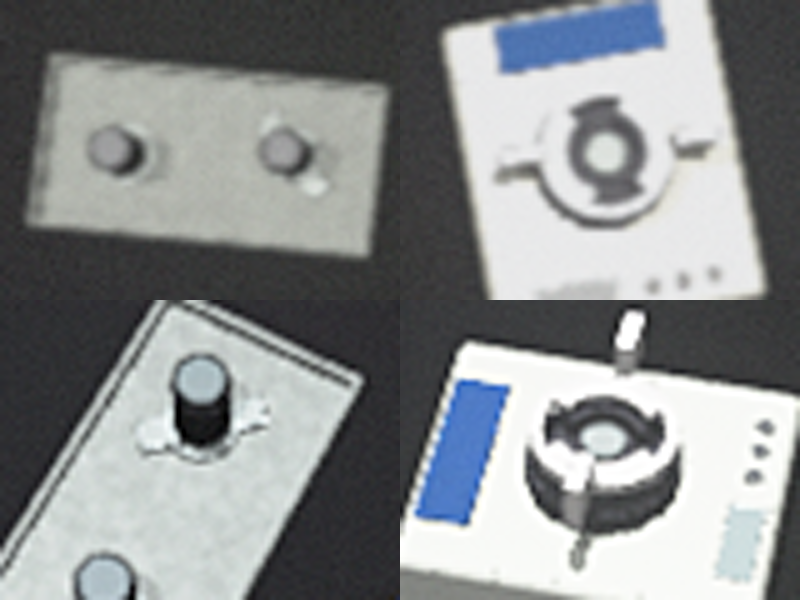

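```bash
cat >> h.py <<'E'
from scipy.spatial.transform import Rotation as Ro
def cam(s,d):
    "cam->world R, centre"
    if 'R' in d: R=np.array(d['R']).T; return R,-R@np.array(d['t'])
    Rt=Ro.from_euler('xyz',s['ee_rot']).as_matrix(); T=np.array(d['T_tool_cam'])
    return Rt@T[:3,:3], Rt@T[:3,3]+s['ee_pos']
def ray(s,d,px,z):
    R,c=cam(s,d); v=R@(np.linalg.inv(d['camera_matrix'])@np.array([*px,1.])); return c+v*(z-c[2])/v[2]
def proj(s,d,X):
    R,c=cam(s,d); p=d['camera_matrix']@(R.T@(np.array(X)-c)); return p[:2]/p[2]
def shift(s,X):
    "world displacement target X (tcp) -> tool axes cm"
    return np.round(Ro.from_euler('xyz',s['ee_rot']).as_matrix().T@(np.array(X)-s['ee_pos'])*100,2)
E
python3 - <<'E'
from h import *
s,d=load('top0'); T=lambda cx,cy,ox,oy,z:np.round(ray(s,d,(ox+cx/5,oy+cy/5),z),4)
print('lens',T(287,149,136,216,.048)); a,b=T(272,120,136,216,.006),T(315,185,136,216,.006);print('tab',a,b,np.arctan2(*(a-b)[1::-1]))
c=lambda x,y,z:T(x-400,y,270,183,z)
print('mouth',c(607,152,.069)); a,b=c(597,105,.08),c(613,192,.08);print(np.arctan2(*(a-b)[1::-1]))
a,b=c(518,155,.095),c(693,138,.095);print('ears',a,b,(a+b)/2,np.arctan2(*(a-b)[1::-1]))
a,b=c(442,33,.04),c(493,300,.04);print('case',a,b,np.arctan2(*(a-b)[1::-1]))
s,d=load('side0'); T=lambda cx,cy,ox,oy,z:np.round(ray(s,d,(ox+cx/5,oy+cy/5),z),4)
print('lens',T(201,380-300,225,305,.048),'tabs',T(150,137,225,305,.006),T(262,112,225,305,.006))
a,b=T(632-400,20,244,165,.104),T(577-400,172,244,165,.104);print('ears',a,b,(a+b)/2)
s=ctrl.state();print(s['joint_positions'][5]); w=snap('wrist','w0')[1];print(w['T_tool_cam'],w['camera_matrix'])
E
```

```text
lens [0.4769 0.2231 0.048 ]
tab [0.4976 0.24   0.006 ] [0.4592 0.2131 0.006 ] 0.6110754314377113
mouth [ 0.5711 -0.1162  0.069 ]
0.1773982258767303
ears [ 0.5651 -0.0643  0.095 ] [ 0.5756 -0.1633  0.095 ] [ 0.57035 -0.1138   0.095  ] 1.6764619088947519
case [ 0.6459 -0.0205  0.04  ] [ 0.4879 -0.0516  0.04  ] 0.19435087311879135
lens [0.4756 0.2306 0.048 ] tabs [0.4941 0.2451 0.006 ] [0.4531 0.2145 0.006 ]
ears [ 0.5755 -0.1632  0.104 ] [ 0.5621 -0.0566  0.104 ] [ 0.5688 -0.1099  0.104 ]
-0.25860349719553466
[[ 6.13301923e-04 -9.63690445e-01 -2.67021254e-01  6.75795594e-02]
 [ 9.99999706e-01  4.67847178e-04  6.08348158e-04  3.50195207e-04]
 [-4.61334167e-04 -2.67021548e-01  9.63690448e-01 -1.42345555e-01]
 [ 0.00000000e+00  0.00000000e+00  0.00000000e+00  1.00000000e+00]] [[344.14844749   0.         278.3574912 ]
 [  0.         344.14844749 210.81469602]
 [  0.           0.           1.        ]]
```

carry_out:
  targets: [36.7,24.7,10,0.59,1,36.7,24.7,10,0.59,1,36.7,24.7,10,0.59,1,36.7,24.7,10,0.59,1,36.7,24.7,10,0.59,1,36.7,24.7,10,0.59,1,36.7,24.7,10,0.59,1,36.7,24.7,10,0.59,1]

```text
time: 0.95
ee_pos: [0.4462, 0.2667, 0.1427]
ee_rot: [-3.141, 0.0, -0.946]
contact_force: [0.7, 0.7, 0.4]
width: 0.0854
grasp_force: 0.0
```

carry_out:
  targets: [3,0,1,0,1,3,0,1,0,1,3,0,1,0,1]

```text
time: 1.25
ee_pos: [0.4632, 0.2435, 0.1328]
ee_rot: [3.141, -0.0, -0.948]
contact_force: [0.0, 0.2, -0.1]
width: 0.0852
grasp_force: 0.0
```

```bash
python3 - <<'E'
from h import *
s,d=snap('wrist','w1'); print(s['ee_pos'],s['ee_rot'],s['joint_positions'],s['width'],proj(s,d,(.476,.226,.048)))
E
```

```text
[0.46319821 0.24346002 0.13277715] [ 3.14081123e+00 -1.09976775e-04 -9.48471402e-01] [ 7.94244237e-01  3.10821638e-01 -3.77516392e-01 -3.27705750e-05
 -8.83247014e-01 -1.71898548e-01] 0.08520861132023007 [277.29830245 186.81235978]
```

View pics/w1.png

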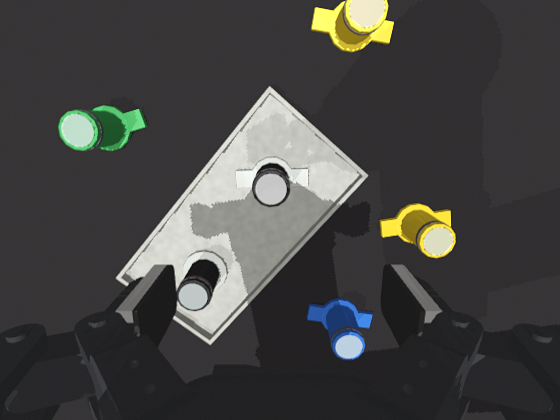

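The picture shows the tabbed lens on the tray: barrel top at (271,188), tab ends at about (237,178) and (308,177). The spare's top is at (194,294).

```bash
python3 - <<'E'
from h import *
s,d=load('w1'); im=d['image']; 
# refine top ellipse
c=cv2.cvtColor(im[165:212,245:298],cv2.COLOR_BGR2GRAY)
print(c[23,::3]); print(c[::3,26])
P=ray(s,d,(271,188),.048); a,b=ray(s,d,(236.5,178.5),.008),ray(s,d,(308.5,177.5),.008)
print(P,(a+b)/2,np.linalg.norm(a-b),np.arctan2(*(b-a)[1::-1]))
print('shift',shift(s,[*((P+ (a+b)/2)/2)[:2],.019]))
E
```

```text
[220 216 203  85 199 199 198 201 202 201 202 201 199 201  18 130 148 151]
[ 22  91  82 193 198 199 198 199 202 202 202 201 201 147 136 148]
[0.47896637 0.22913109 0.048     ] [0.47850362 0.2291366  0.008     ] 0.056505166322889995 -2.5047478483557573
shift [ 2.07 -0.44 11.38]
```

carry_out:
  targets: [2.1,-0.45,2,-0.015,1,2.1,-0.45,6,-0.015,1,2.1,-0.45,10,-0.015,1,2.1,-0.45,11.4,-0.015,1,2.1,-0.45,11.4,-0.015,0.6,2.1,-0.45,11.4,-0.015,0.5]
  grip_force: 30

```text
time: 1.9
ee_pos: [0.4792, 0.2312, 0.0199]
ee_rot: [-3.14, -0.0, -0.93]
contact_force: [-0.8, 0.4, 0.6]
width: 0.0592
grasp_force: 0.0
```

carry_out:
  targets: [0,0,0,0,0.1,0,0,0,0,0.1,0,0,0,0,0.1,0,0,0,0,0.1,0,0,0,0,0.1]
  grip_force: 30

```text
time: 2.4
ee_pos: [0.4796, 0.2306, 0.0207]
ee_rot: [-3.139, 0.0, -0.931]
contact_force: [-0.8, 1.7, 5.9]
width: 0.0254
grasp_force: 29.7
```

carry_out:
  targets: [0,0,-1,0,0.1,0,0,-5,0,0.1,0,0,-10,0,0.1,4,1.5,-13,0.1,0.1,8.5,3.3,-15,0.2,0.1,13,5,-17,0.3,0.1,17.5,6.8,-18,0.4,0.1,22,8.5,-18,0.45,0.1]

```text
time: 3.2
ee_pos: [0.5416, 0.0046, 0.2018]
ee_rot: [-3.137, 0.0, -1.384]
contact_force: [0.7, -0.6, -0.6]
width: 0.0244
grasp_force: 29.9
```

carry_out:
  targets: [3,4.5,0,0,0.1,3,4.5,0,0,0.1,3,4.5,0,0,0.1,3,4.5,0,0,0.1]

```text
time: 3.6
ee_pos: [0.5027, -0.0314, 0.1996]
ee_rot: [-3.14, -0.0, -1.382]
contact_force: [-0.3, 0.4, -1.5]
width: 0.025
grasp_force: 30.1
```

```bash
python3 - <<'E'
from h import *
s,d=snap('wrist','w2'); print(s['ee_pos'],s['ee_rot'],s['joint_positions'],s['width'],s['contact_force'])
im=d['image']; cv2.imwrite('pics/w2z.png',cv2.resize(im,(800,600),interpolation=cv2.INTER_CUBIC))
E
```

```text
[ 0.50268168 -0.03136901  0.19962108] [-3.14014209e+00 -5.92955862e-06 -1.38155035e+00] [ 2.60603270e-01  2.05180672e-01 -3.33396212e-01  1.27474653e-04
 -1.03077300e+00 -7.14227503e-02] 0.02503923326482198 [-0.30175963  0.36157253 -1.52641418]
```

View pics/w2z.png

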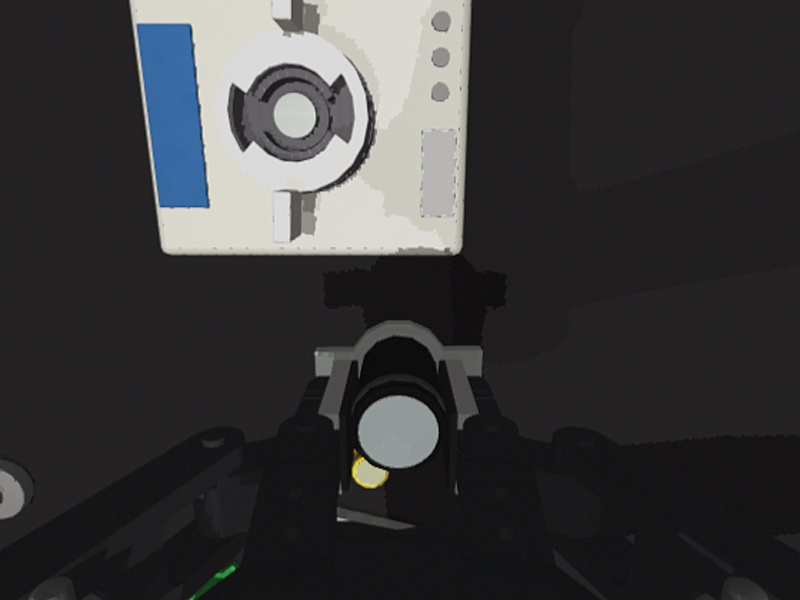

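```bash
python3 - <<'E'
from h import *
s,d=load('w2'); q=560/800
P=ray(s,d,(293*q,114*q),.069);print(P)
a=ray(s,d,(283*q,216*q),.099);print('near ear',a)
for X in((162,255),(463,255),(133,0),(470,0)):print(ray(s,d,(X[0]*q,X[1]*q),.04))
a,b=[ray(s,d,(X[0]*q,X[1]*q),.04) for X in((165,254),(455,254))];print(np.arctan2(*(b-a)[1::-1]))
# lens in hand
print('lenstop',shift(s,ray(s,d,(398*q,431*q),s['ee_pos'][2]+.027)))
for dx in(4,5,6,7): 
  import copy; s2=copy.deepcopy(s); R=Ro.from_euler('xyz',s['ee_rot']).as_matrix(); s2['ee_pos']=P+R@[-dx/100,0,0]; s2['ee_pos'][2]=.155; print(dx,proj(s2,d,P),shift(s,s2['ee_pos']),proj(s2,d,P+R@[.055,0,-.03]))
E
```

```text
[ 0.57383032 -0.11298521  0.069     ]
near ear [ 0.56593689 -0.06390982  0.099     ]
[ 0.64916908 -0.01749837  0.04      ]
[ 0.46544659 -0.05286816  0.04      ]
[ 0.67356659 -0.156028    0.04      ]
[ 0.49311034 -0.19060874  0.04      ]
-2.951405889944277
lenstop [ 0.06  0.04 -2.7 ]
4 [278.12715143 159.376295  ] [ 5.35 -5.45  4.47] [278.11408672  62.9975119 ]
5 [278.13384666 144.01586677] [ 4.35 -5.45  4.47] [278.1221998   42.52319077]
6 [278.1407028 128.2862976] [ 3.35 -5.45  4.47] [278.13055544  21.43672291]
7 [278.1477257  112.17411889] [ 2.35 -5.45  4.47] [278.13916469  -0.28976151]
```

carry_out:
  targets: [1.8,-2.7,2,0,0.1,3.4,-5.4,4.5,0,0.1,3.4,-5.4,4.5,0,0.1,3.4,-5.4,4.5,0,0.1]

```text
time: 4.05
ee_pos: [0.5619, -0.0542, 0.1526]
ee_rot: [3.139, -0.0, -1.381]
contact_force: [0.4, -0.2, -1.0]
width: 0.0249
grasp_force: 30.0
```

```bash
python3 - <<'E'
from h import *
s,d=snap('wrist','w3'); print(s['ee_pos'],s['ee_rot'],s['contact_force'],s['wrist_torque'])
im=d['image']; cv2.imwrite('pics/w3z.png',cv2.resize(im[0:210,140:420],(800,600),interpolation=cv2.INTER_CUBIC))
E
```

```text
[ 0.5618715  -0.05418187  0.1526113 ] [ 3.13854958e+00 -1.57853116e-05 -1.38088768e+00] [ 0.40451396 -0.16233752 -0.97030217] [-0.06073128  0.00931515  0.01321531]
```

View pics/w3z.png

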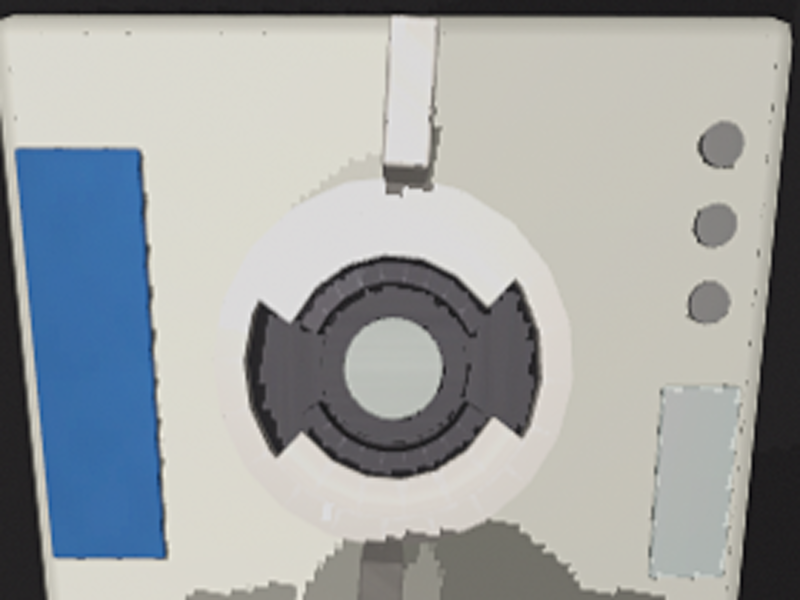

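The ring is open. The lip circle and the seat hole are both centred on crop (393,367), and the ring sits about 0.08 rad from the slots.

```bash
python3 - <<'E'
from h import *
s,d=load('w3'); f=lambda x,y,z:ray(s,d,(140+x*.35,y*.35),z)
for z in(.065,.073,.08):print(z,f(393,367,z))
P=f(393,367.5,.073)
# case sides
a,b=f(20,17,.04),f(770,19,.04);print('case yaw',np.arctan2(*(b-a)[1::-1])+np.pi)
a,b=f(267.5,379.5,.08),f(519.5,359.5,.08);print('gap yaw',np.arctan2(*(b-a)[1::-1])+np.pi)
e=f(410,90,.099);v=e-P;print('far ear',e,np.arctan2(v[1],v[0])+np.pi/2,np.linalg.norm(v[:2]))
R,c=cam(s,d);print('cam',c)
s=ctrl.state();print(shift(s,[*P[:2],.11]),s['ee_pos'],s['ee_rot'])
E
```

```text
0.065 [ 0.57316296 -0.11294822  0.065     ]
0.073 [ 0.57321943 -0.11322534  0.073     ]
0.08 [ 0.57326884 -0.11346783  0.08      ]
case yaw 0.18886826760507747
gap yaw 0.26755014958351886
far ear [ 0.57958143 -0.16254644  0.099     ] 0.12841518745498104 0.04983641892078326
cam [ 0.57478604 -0.12091405  0.29495795]
[ 6.01 -0.    4.38] [ 0.56186097 -0.05412839  0.15382172] [ 3.14080814e+00 -1.52295685e-04 -1.38055913e+00]
```

carry_out:
  targets: [3,0,0,0,0.1,6,-0.03,1,0,0.1,6,-0.03,3,0,0.1,6,-0.03,4.4,0,0.1,6,-0.03,5,0,0.1,6,-0.03,5.4,0,0.1,6,-0.03,5.5,0,0.1,6,-0.03,5.5,0,0.1]

```text
time: 4.9
ee_pos: [0.5737, -0.1134, 0.0999]
ee_rot: [-3.14, -0.0, -1.381]
contact_force: [0.1, -0.4, -1.7]
width: 0.0253
grasp_force: 30.1
```

```bash
python3 - <<'E'
from h import *
s,d=snap('wrist','w4'); print(s['ee_pos'],s['ee_rot'],s['contact_force'],s['wrist_torque'],shift(s,(.57325,-.1133,.0985)))
im=d['image']; cv2.imwrite('pics/w4z.png',cv2.resize(im[130:340,140:420],(800,600),interpolation=cv2.INTER_CUBIC))
E
```

```text
[ 0.57370177 -0.11340487  0.09992366] [-3.14006171e+00 -3.54698500e-04 -1.38104072e+00] [ 0.07496241 -0.42784286 -1.74007564] [ 0.0071111   0.03647034 -0.01379702] [-0.02  0.04  0.14]
```

View pics/w4z.png

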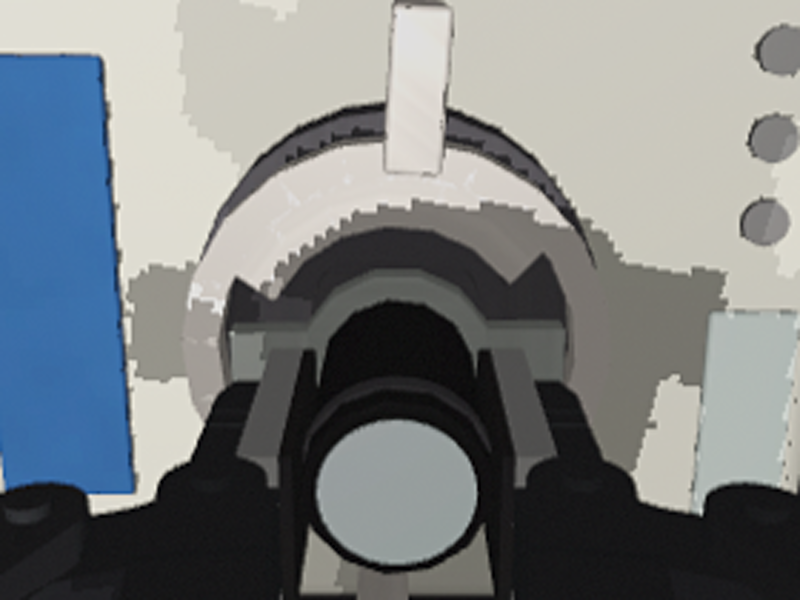

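The lens is above the mouth: tab ends at crop x 232 and 566, between the gap edges at 222 and 570. It is centred, so I lower it.

carry_out:
  targets: [0,0.03,0.4,0,0.1,0,0.03,0.8,0,0.1,0,0.03,1.1,0,0.1,0,0.03,1.3,0,0.1,0,0.03,1.4,0,0.1,0,0.03,1.4,0,0.1]

```text
time: 5.55
ee_pos: [0.5732, -0.1135, 0.0849]
ee_rot: [-3.141, 0.0, -1.382]
contact_force: [0.2, 3.0, -0.6]
width: 0.0251
grasp_force: 30.1
```

carry_out:
  targets: [0,0,0.1,0,0.1,0,0,0.2,0,0.1,0,0,0.3,0,0.1,0,0,0.3,0,0.1]

```text
time: 5.95
ee_pos: [0.5732, -0.1135, 0.0821]
ee_rot: [-3.141, 0.0, -1.382]
contact_force: [0.9, 4.1, 1.9]
width: 0.0247
grasp_force: 30.4
```

carry_out:
  targets: [-0.04,0,0,0,0.1,-0.08,0,0,0,0.1,-0.08,0,0,0,0.1]

```text
time: 6.25
ee_pos: [0.5731, -0.1132, 0.0821]
ee_rot: [-3.141, -0.0, -1.382]
contact_force: [1.4, 1.8, 2.2]
width: 0.0251
grasp_force: 30.3
```

carry_out:
  targets: [-0.05,0.08,-0.05,0,0.1,-0.05,0.08,-0.05,0,0.1,-0.05,0.08,-0.05,0,0.1]

```text
time: 6.55
ee_pos: [0.5722, -0.1129, 0.0826]
ee_rot: [-3.141, -0.0, -1.382]
contact_force: [2.1, 0.7, -0.2]
width: 0.0248
grasp_force: 30.1
```

carry_out:
  targets: [0,-0.15,0,0,0.1,0,-0.15,0,0,0.15,0,-0.15,0,0,0.4,0,-0.15,0,0,0.5,0,-0.15,0,0,0.5,0,-0.15,0,0,0.5]
  grip_force: 20

```text
time: 7.15
ee_pos: [0.5733, -0.1124, 0.0825]
ee_rot: [3.141, 0.0, -1.382]
contact_force: [-0.4, -0.5, -0.5]
width: 0.0426
grasp_force: 0.0
```

carry_out:
  targets: [0,0,-1,0,0.5,0,0,-4,0,0.5,-3,0,-7,0,0.5,-6,0,-7,0,0.5,-6,0,-7,0,0.5,-6,0,-7,0,0.5]

```text
time: 7.75
ee_pos: [0.5621, -0.0531, 0.1532]
ee_rot: [-3.141, -0.0, -1.38]
contact_force: [1.1, 0.8, 0.5]
width: 0.0425
grasp_force: 0.0
```

```bash
python3 - <<'E'
from h import *
s,d=snap('wrist','w5'); print(s['ee_pos'],s['ee_rot'],s['contact_force'],s['wrist_torque'],s['joint_positions'])
im=d['image']; cv2.imwrite('pics/w5z.png',cv2.resize(im[0:210,140:420],(800,600),interpolation=cv2.INTER_CUBIC))
E
```

```text
[ 0.56209243 -0.0530675   0.153223  ] [-3.14085363e+00 -7.84927793e-05 -1.38041153e+00] [1.09858047 0.80035442 0.45538172] [ 0.00738457 -0.02048015  0.00020353] [ 1.92870907e-01  3.51410852e-01 -2.54061700e-01  9.77471146e-05
 -9.64584954e-01 -2.54174648e-03]
```

View pics/w5z.png

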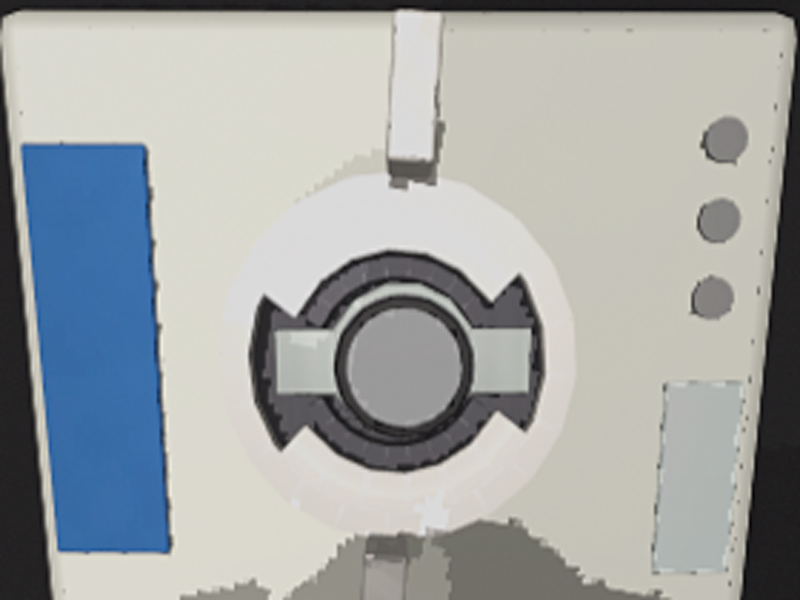

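The lens is seated, its tabs in both slots (tabs at crop y 360, barrel centre (405,365)). Next I grip the near ear.

carry_out:
  targets: [0.9,-0.25,1,0.055,0.4,0.9,-0.25,4,0.055,0.4,0.9,-0.25,7,0.055,0.4,0.9,-0.25,8.2,0.055,0.4,0.9,-0.25,8.2,0.055,0.4]
  grip_force: 25

```text
time: 8.3
ee_pos: [0.5649, -0.0628, 0.0684]
ee_rot: [3.136, -0.0, -1.438]
contact_force: [0.5, -0.1, -0.2]
width: 0.0341
grasp_force: 0.0
```

```bash
cat >> h.py <<'E'
C=np.array([.5733,-.1132])
def tq(F0=(0,0,0),M0=0):
    s=ctrl.state(); F=s['contact_force']-np.array(F0); r=s['ee_pos'][:2]-C
    return s, r[0]*F[1]-r[1]*F[0]+s['wrist_torque'][2]-M0
E
python3 - <<'E'
from h import *
s,t=tq(); print(s['ee_pos'],s['ee_rot'],s['contact_force'],s['wrist_torque'],t,s['width'])
d=snap('wrist','w6')[1]
cv2.imwrite('pics/w6z.png',cv2.resize(d['image'][100:310,140:420],(800,600),interpolation=cv2.INTER_CUBIC))
E
```

```text
[ 0.56494452 -0.06281488  0.06841561] [ 3.13646700e+00 -2.60512515e-04 -1.43787972e+00] [ 0.50826943 -0.05721882 -0.16259472] [-0.0432589   0.01331855 -0.02571049] -0.0508416147558785 0.03405783490792875
```

View pics/w6z.png

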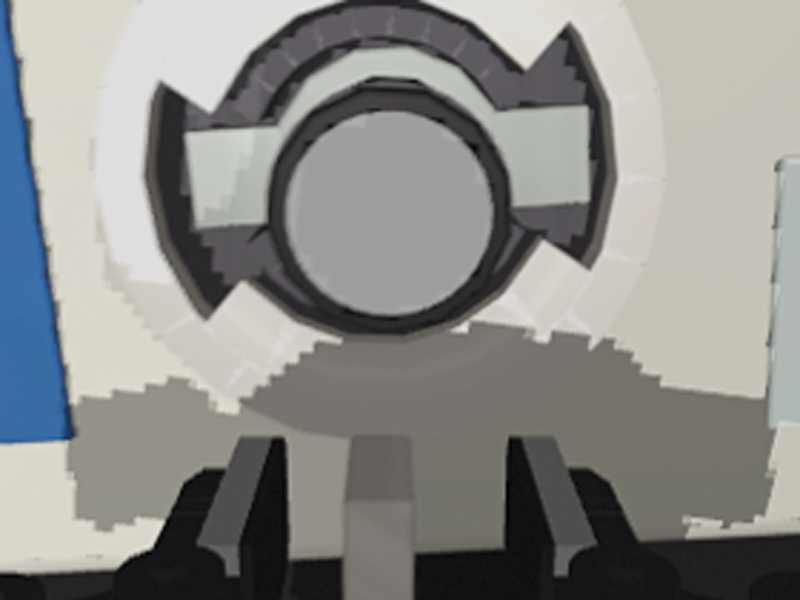

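The ear (crop x 380) is between the open pads (287 and 505), about 2 mm off centre.

carry_out:
  targets: [-0.1,-0.2,-0.25,0,0.4,-0.1,-0.2,-0.25,0,0.2,-0.1,-0.2,-0.25,0,0.02,-0.1,-0.2,-0.25,0,0.02,-0.1,-0.2,-0.25,0,0.02,-0.1,-0.2,-0.25,0,0.02,-0.1,-0.2,-0.25,0,0.02]
  grip_force: 25

```text
time: 9.05
ee_pos: [0.5677, -0.0605, 0.0743]
ee_rot: [3.142, 0.0, -1.437]
contact_force: [-3.8, 1.4, 5.3]
width: 0.0085
grasp_force: 24.4
```

```bash
python3 - <<'E'
from h import *
s,t=tq(); print(s['ee_pos'],s['ee_rot'],s['contact_force'],s['wrist_torque'],t,s['width'])
E
```

```text
[ 0.56769983 -0.06046161  0.07429879] [ 3.14151497e+00  1.03433854e-04 -1.43721146e+00] [-3.79296478  1.41203725  5.26278298] [ 0.22516624  0.91907508 -0.21301804] -0.020890828336764034 0.008524872951473163
```

carry_out:
  targets: [0.014,-0.265,0.025,0.05,0.02,0.041,-0.528,0.05,0.1,0.02,0.082,-0.79,0.075,0.15,0.02,0.135,-1.05,0.1,0.2,0.02,0.202,-1.307,0.125,0.25,0.02,0.281,-1.56,0.15,0.3,0.02,0.372,-1.808,0.175,0.35,0.02,0.477,-2.052,0.2,0.4,0.02]

```text
time: 9.85
ee_pos: [0.5883, -0.0623, 0.0723]
ee_rot: [3.14, -0.0, -1.839]
contact_force: [-4.0, 2.9, 5.8]
width: 0.0086
grasp_force: 25.3
```

```bash
cat >> h.py <<'E'
def rep():
    s,t=tq(); r=s['ee_pos'][:2]-C
    print('p',np.round(s['ee_pos'],4),'yaw %.3f'%s['ee_rot'][2],'F',np.round(s['contact_force'],1),'M',np.round(s['wrist_torque'],3),'tau %.3f'%t,'r %.4f ang %.3f'%(np.hypot(*r),np.arctan2(r[1],r[0])),'q',np.round(s['joint_positions'],2),s['time'])
    v=shift(s,[*C,s['ee_pos'][2]])[:2]/100; print('centre in tool cm',v*100)
E
python3 -c "
from h import *
rep()"
```

```text
p [ 0.5883 -0.0623  0.0723] yaw -1.839 F [-4.   2.9  5.8] M [ 0.562  1.267 -0.189] tau 0.060 r 0.0531 ang 1.285 q [ 0.17  0.49 -0.27 -0.   -0.81 -0.44] 9.85
centre in tool cm [5.31 0.09]
```

carry_out:
  targets: [0.012,-0.265,0.02,0.05,0.02,0.036,-0.529,0.045,0.1,0.02,0.074,-0.791,0.07,0.15,0.02,0.126,-1.051,0.09,0.2,0.02,0.126,-1.051,0.09,0.2,0.02]

```text
time: 10.35
ee_pos: [0.5982, -0.0663, 0.0713]
ee_rot: [3.14, -0.0, -2.039]
contact_force: [-3.0, 2.9, 6.0]
width: 0.0085
grasp_force: 27.2
```

```bash
python3 -c "
from h import *
rep()"
```

```text
p [ 0.5982 -0.0663  0.0713] yaw -2.039 F [-3.   2.9  6. ] M [ 0.517  1.204 -0.289] tau -0.076 r 0.0531 ang 1.084 q [ 0.16  0.5  -0.25 -0.   -0.82 -0.63] 10.35
centre in tool cm [5.31 0.1 ]
```

carry_out:
  targets: [0.006,-0.175,0.017,0.033,0.02,0.019,-0.355,0.033,0.067,0.02,0.036,-0.529,0.05,0.1,0.02]

```text
time: 10.65
ee_pos: [0.6025, -0.0688, 0.0708]
ee_rot: [3.14, -0.0, -2.139]
contact_force: [-4.5, 3.4, 5.7]
width: 0.0088
grasp_force: 25.4
```

```bash
python3 -c "
from h import *
rep()"
```

```text
p [ 0.6025 -0.0688  0.0708] yaw -2.139 F [-4.5  3.4  5.7] M [ 0.691  1.315 -0.245] tau 0.052 r 0.0531 ang 0.990 q [ 0.15  0.51 -0.23 -0.   -0.83 -0.72] 10.65
centre in tool cm [5.31 0.07]
```

carry_out:
  targets: [0.006,-0.175,0.017,0.033,0.02,0.019,-0.355,0.033,0.067,0.02,0.036,-0.529,0.05,0.1,0.02]

```text
time: 10.95
ee_pos: [0.6067, -0.0719, 0.0703]
ee_rot: [3.14, -0.001, -2.239]
contact_force: [-3.8, 2.9, 6.0]
width: 0.0089
grasp_force: 25.5
```

```bash
python3 -c "
from h import *
rep()"
```

```text
p [ 0.6067 -0.0719  0.0703] yaw -2.239 F [-3.8  2.9  6. ] M [ 0.77   1.348 -0.28 ] tau -0.027 r 0.0531 ang 0.891 q [ 0.15  0.52 -0.22 -0.   -0.83 -0.81] 10.95
centre in tool cm [5.31 0.06]
```

carry_out:
  targets: [0.006,-0.175,0.017,0.033,0.02,0.019,-0.355,0.033,0.067,0.02,0.036,-0.529,0.05,0.1,0.02]

```text
time: 11.25
ee_pos: [0.6106, -0.0754, 0.0698]
ee_rot: [3.14, -0.001, -2.339]
contact_force: [-4.7, 3.0, 6.2]
width: 0.0086
grasp_force: 25.5
```

```bash
cat >> h.py <<'E'
def avg(n=4):
    rep(); L=[tq()[1]]
    for i in range(n): ctrl.snapshot('top'); L.append(tq()[1])
    print('taus',np.round(L,3),'mean %.3f'%np.mean(L))
E
python3 -c "
from h import *
avg()"
```

```text
p [ 0.6106 -0.0754  0.0698] yaw -2.339 F [-4.7  3.   6.2] M [ 0.813  1.426 -0.214] tau 0.077 r 0.0531 ang 0.792 q [ 0.14  0.52 -0.21 -0.   -0.84 -0.91] 11.25
centre in tool cm [5.31 0.06]
taus [ 0.077 -0.038 -0.094 -0.092 -0.088] mean -0.047
```

carry_out:
  targets: [0.006,-0.175,0.017,0.033,0.02,0.019,-0.355,0.033,0.067,0.02,0.036,-0.529,0.05,0.1,0.02]

```text
time: 11.75
ee_pos: [0.6141, -0.0792, 0.0693]
ee_rot: [3.14, -0.001, -2.439]
contact_force: [-4.4, 2.5, 5.8]
width: 0.0085
grasp_force: 25.4
```

```bash
python3 -c "
from h import *
avg(2)"
```

```text
p [ 0.6141 -0.0792  0.0693] yaw -2.439 F [-4.4  2.5  5.8] M [ 0.889  1.387 -0.224] tau 0.027 r 0.0531 ang 0.694 q [ 0.13  0.53 -0.2  -0.   -0.84 -1.  ] 11.75
centre in tool cm [5.31 0.05]
taus [ 0.027 -0.057 -0.097] mean -0.043
```

carry_out:
  targets: [0.006,-0.175,0.017,0.033,0.02,0.019,-0.355,0.033,0.067,0.02,0.036,-0.529,0.05,0.1,0.02]

```text
time: 12.15
ee_pos: [0.6172, -0.0834, 0.0688]
ee_rot: [3.14, -0.001, -2.539]
contact_force: [-4.1, 3.0, 5.5]
width: 0.0083
grasp_force: 25.3
```

```bash
python3 -c "
from h import *
avg(2)"
```

```text
p [ 0.6172 -0.0834  0.0688] yaw -2.539 F [-4.1  3.   5.5] M [ 0.964  1.414 -0.183] tau 0.069 r 0.0530 ang 0.596 q [ 0.12  0.53 -0.19 -0.   -0.85 -1.09] 12.15
centre in tool cm [5.3  0.04]
taus [ 0.069 -0.005 -0.015] mean 0.016
```

carry_out:
  targets: [0.005,-0.175,0.017,0.033,0.02,0.016,-0.355,0.033,0.067,0.02,0.032,-0.529,0.05,0.1,0.02]

```text
time: 12.55
ee_pos: [0.6199, -0.0879, 0.0683]
ee_rot: [3.14, -0.001, -2.639]
contact_force: [-4.4, 3.9, 6.5]
width: 0.0085
grasp_force: 25.2
```

```bash
python3 -c "
from h import *
avg(2)"
```

```text
p [ 0.6199 -0.0879  0.0683] yaw -2.639 F [-4.4  3.9  6.5] M [ 1.04   1.439 -0.219] tau 0.073 r 0.0530 ang 0.496 q [ 0.12  0.54 -0.18 -0.   -0.85 -1.18] 12.55
centre in tool cm [5.3  0.03]
taus [ 0.073  0.049 -0.08 ] mean 0.014
```

carry_out:
  targets: [0.005,-0.175,0.017,0.033,0.02,0.016,-0.355,0.033,0.067,0.02,0.031,-0.529,0.05,0.1,0.02]

```text
time: 12.95
ee_pos: [0.6221, -0.0926, 0.0678]
ee_rot: [3.14, -0.002, -2.739]
contact_force: [-4.4, 4.1, 7.1]
width: 0.0085
grasp_force: 25.1
```

```bash
python3 -c "
from h import *
avg(2)"
```

```text
p [ 0.6221 -0.0926  0.0678] yaw -2.739 F [-4.4  4.1  7.1] M [ 1.083  1.495 -0.201] tau 0.090 r 0.0530 ang 0.399 q [ 0.11  0.54 -0.18 -0.   -0.85 -1.28] 12.95
centre in tool cm [5.3  0.02]
taus [ 0.09   0.037 -0.026] mean 0.034
```

carry_out:
  targets: [0.005,-0.175,0.017,0.033,0.02,0.016,-0.355,0.033,0.067,0.02,0.03,-0.529,0.05,0.1,0.02]

```text
time: 13.35
ee_pos: [0.6239, -0.0975, 0.0674]
ee_rot: [3.14, -0.002, -2.839]
contact_force: [-5.3, 4.3, 6.6]
width: 0.0083
grasp_force: 24.8
```

```bash
python3 -c "
from h import *
avg(2)"
```

```text
p [ 0.6239 -0.0975  0.0674] yaw -2.839 F [-5.3  4.3  6.6] M [ 1.319  1.631 -0.14 ] tau 0.158 r 0.0529 ang 0.301 q [ 0.1   0.55 -0.17 -0.   -0.85 -1.37] 13.35
centre in tool cm [5.29 0.01]
taus [ 0.158  0.102 -0.052] mean 0.069
```

carry_out:
  targets: [0.002,-0.132,0.012,0.025,0.02,0.007,-0.265,0.025,0.05,0.02]

```text
time: 13.65
ee_pos: [0.6245, -0.0999, 0.0672]
ee_rot: [3.14, -0.002, -2.888]
contact_force: [-4.5, 4.8, 7.6]
width: 0.0082
grasp_force: 24.5
```

```bash
python3 -c "
from h import *
avg(3)"
```

```text
p [ 0.6245 -0.0999  0.0672] yaw -2.888 F [-4.5  4.8  7.6] M [ 1.472  1.731 -0.119] tau 0.188 r 0.0529 ang 0.253 q [ 0.1   0.55 -0.17 -0.   -0.86 -1.41] 13.65
centre in tool cm [5.29 0.  ]
taus [0.188 0.132 0.144 0.089] mean 0.138
```

carry_out:
  targets: [0.002,-0.132,0.012,0.025,0.02,0.007,-0.265,0.025,0.05,0.02]

```text
time: 14.0
ee_pos: [0.6251, -0.1023, 0.067]
ee_rot: [3.14, -0.002, -2.938]
contact_force: [-6.4, 5.9, 7.5]
width: 0.0084
grasp_force: 24.5
```

```bash
python3 -c "
from h import *
avg(3)"
```

```text
p [ 0.6251 -0.1023  0.067 ] yaw -2.938 F [-6.4  5.9  7.5] M [ 1.586  1.712 -0.153] tau 0.220 r 0.0529 ang 0.207 q [ 0.09  0.55 -0.17 -0.   -0.86 -1.46] 14.0
centre in tool cm [ 5.29 -0.01]
taus [0.22  0.218 0.108 0.149] mean 0.174
```

carry_out:
  targets: [0.002,-0.132,0.012,0.025,0.02,0.007,-0.265,0.025,0.05,0.02]

```text
time: 14.35
ee_pos: [0.6256, -0.1048, 0.0668]
ee_rot: [3.14, -0.002, -2.987]
contact_force: [-6.5, 6.2, 9.1]
width: 0.0083
grasp_force: 24.4
```

```bash
python3 -c "
from h import *
avg(3)"
```

```text
p [ 0.6256 -0.1048  0.0668] yaw -2.987 F [-6.5  6.2  9.1] M [ 1.721  1.799 -0.099] tau 0.279 r 0.0529 ang 0.159 q [ 0.09  0.55 -0.16 -0.   -0.86 -1.5 ] 14.35
centre in tool cm [ 5.29 -0.02]
taus [0.279 0.177 0.202 0.169] mean 0.207
```

carry_out:
  targets: [0,0,0,0,0.15,0,0,0,0,0.4,0,0,0,0,0.4,0,0,-3,0,0.4,0,0,-7,0,0.4,-3,0,-10,0,0.4,-3,0,-10,0,0.4]

```text
time: 15.2
ee_pos: [0.6622, -0.1017, 0.1711]
ee_rot: [-3.138, 0.013, -2.985]
contact_force: [0.2, -0.7, 0.5]
width: 0.0343
grasp_force: 0.0
```

```bash
python3 - <<'E'
from h import *
rep(); s,d=snap('wrist','w7')
cv2.imwrite('pics/w7z.png',cv2.resize(d['image'][0:315,70:490],(800,600),interpolation=cv2.INTER_CUBIC))
E
```

```text
p [ 0.6622 -0.1017  0.1711] yaw -2.985 F [ 0.2 -0.7  0.5] M [0.022 0.03  0.039] tau -0.029 r 0.0897 ang 0.128 q [ 0.09  0.5   0.03  0.   -1.09 -1.51] 15.2
centre in tool cm [8.96 0.25]
```

View pics/w7z.png

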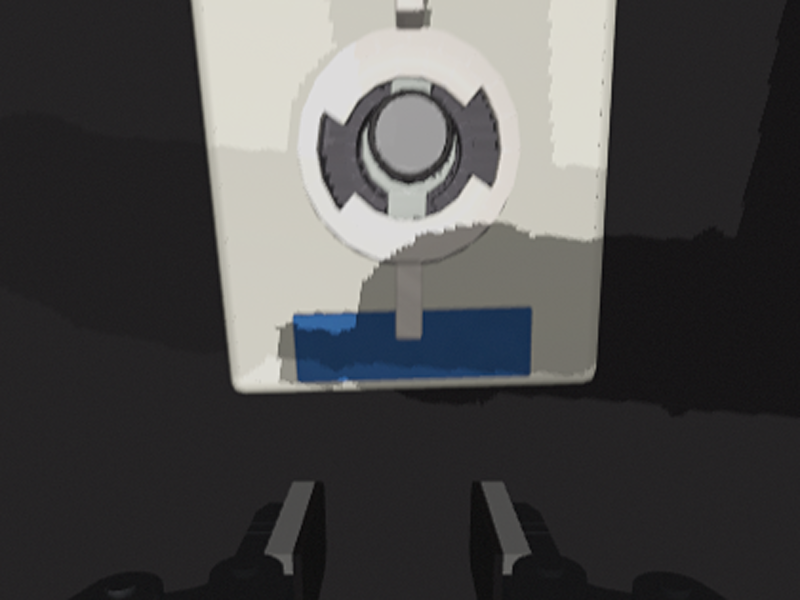

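The ring has turned about 1.6 rad, its lips are over the tabs, and the gripper is clear. Before handing in I check the sensor bias.

```bash
python3 - <<'E'
from h import *
L=[]
for i in range(12):
    ctrl.snapshot('top'); s=ctrl.state(); r=np.array([.0523,.0084]); F=s['contact_force']; L.append([*F,s['wrist_torque'][2],r[0]*F[1]-r[1]*F[0]+s['wrist_torque'][2]])
print(np.round(np.mean(L,0),3),np.round(np.std(L,0),3))
E
```

```text
[-0.179 -0.223 -0.355 -0.007 -0.018] [0.427 0.56  0.499 0.014 0.029]
```

```bash
python3 - <<'E'
from h import *
s,d=load('w7'); k=.525; f=lambda x,y,z:ray(s,d,(70+x*k,y*k),z)
im=cv2.cvtColor(d['image'],cv2.COLOR_BGR2GRAY)
for y in(150,165,172):print(im[y,270:304])
for z in(.089,.091):
  a=f(409,325,z); v=a[:2]-C; print(a,np.hypot(*v),np.arctan2(v[1],v[0])-np.pi/2, 'abs',.189-(np.arctan2(v[1],v[0])-np.pi/2))
a,b=f(409,330,.091),f(409,270,.091);v=a-b;print('dir',np.arctan2(v[1],v[0])-np.pi/2)
a=f(411,133,.105);print('lens top',a)
E
```

```text
[115 115 114 115 115 115 113 109 113 122 122 124 124 124 124 124 124 124
 124 124 122 112 112 115 115 115 114 115 114 115 115 114 115 115]
[ 46  44  44  44  45  44  43  62 113 122 120 120 120 121 120 120 119 119
 120 121 118  90  43  47  46  46  46  46  46  46  46  47  46  48]
[ 46  46  46  46  47  46  44  63 114 123 123 122 122 122 121 120 121 119
 120 121 117  86  43  46  47  47  47  47  48  47  47  47  47  46]
[ 0.63007132 -0.10322335  0.089     ] 0.057641269847961564 -1.396838555121919 abs 1.585838555121919
[ 0.62974076 -0.10330492  0.091     ] 0.05730159151679409 -1.3972421568757611 abs 1.5862421568757612
dir -1.4088448585751656
lens top [ 0.57108549 -0.11248404  0.105     ]
```

The load reads about 0.30 N m, in the window but on the low side. I regrip at the same pose, add a touch more and read again.

carry_out:
  targets: [3,0,1,0,0.4,3,0,5,0,0.4,3,0,9,0,0.4,3,0,10,0,0.4,3,0,10,0,0.2,3,0,10,0,0.02,3,0,10,0,0.02,3,0,10,0,0.02]
  grip_force: 25

```text
time: 16.65
ee_pos: [0.6277, -0.1053, 0.0663]
ee_rot: [3.141, 0.002, -2.987]
contact_force: [0.7, 5.4, -3.1]
width: 0.0082
grasp_force: 24.8
```

carry_out:
  targets: [0,0,0,0,0.02,0,0,0,0,0.02,0,0,0,0,0.02]

```text
time: 16.95
ee_pos: [0.6277, -0.1053, 0.0663]
ee_rot: [3.141, 0.002, -2.987]
contact_force: [-0.4, 6.2, -3.7]
width: 0.0083
grasp_force: 25.0
```

```bash
python3 -c "
from h import *
avg(3)"
```

```text
p [ 0.6277 -0.1053  0.0663] yaw -2.987 F [-0.4  6.2 -3.7] M [ 1.463 -0.045 -0.262] tau 0.077 r 0.0550 ang 0.145 q [ 0.09  0.55 -0.16 -0.   -0.85 -1.5 ] 16.95
centre in tool cm [5.5  0.05]
taus [0.077 0.035 0.048 0.082] mean 0.060
```

carry_out:
  targets: [0.001,-0.069,0.006,0.0125,0.02,0.003,-0.138,0.012,0.025,0.02]

```text
time: 17.3
ee_pos: [0.6278, -0.1063, 0.0662]
ee_rot: [3.141, 0.002, -3.012]
contact_force: [-0.5, 6.9, -2.5]
width: 0.0086
grasp_force: 24.2
```

```bash
python3 -c "
from h import *
avg(3)"
```

```text
p [ 0.6278 -0.1063  0.0662] yaw -3.012 F [-0.5  6.9 -2.5] M [ 2.125  0.136 -0.118] tau 0.264 r 0.0550 ang 0.127 q [ 0.09  0.55 -0.16 -0.   -0.85 -1.53] 17.3
centre in tool cm [5.5  0.02]
taus [0.264 0.247 0.319 0.203] mean 0.259
```

carry_out:
  targets: [0.001,-0.055,0.005,0.01,0.02,0.002,-0.11,0.01,0.02,0.02]

```text
time: 17.65
ee_pos: [0.628, -0.1073, 0.0661]
ee_rot: [3.14, 0.002, -3.031]
contact_force: [-0.7, 7.1, -1.6]
width: 0.0084
grasp_force: 24.2
```

```bash
python3 -c "
from h import *
avg(4)"
```

```text
p [ 0.628  -0.1073  0.0661] yaw -3.031 F [-0.7  7.1 -1.6] M [ 2.086  0.209 -0.045] tau 0.350 r 0.0550 ang 0.108 q [ 0.08  0.56 -0.16 -0.   -0.85 -1.54] 17.65
centre in tool cm [5.5  0.01]
taus [0.35  0.325 0.333 0.316 0.237] mean 0.312
```

It now reads about 0.33 N m, which is snug. I release and retreat.

carry_out:
  targets: [0,0,0,0,0.15,0,0,0,0,0.4,0,0,0,0,0.4,0,0,-3,0,0.4,0,0,-7,0,0.4,-3,0,-10,0,0.4,-3,0,-12,0,0.4,-3,0,-12,0,0.4]

```text
time: 18.65
ee_pos: [0.6596, -0.106, 0.1896]
ee_rot: [-3.14, 0.008, -3.032]
contact_force: [0.0, -0.3, -0.7]
width: 0.0341
grasp_force: 0.0
```

```bash
python3 - <<'E'
from h import *
s=ctrl.state(); print(s['ee_pos'],s['contact_force'])
print(ctrl.close_job())
E
```

```text
[ 0.65960984 -0.1060222   0.18959546] [ 0.03504951 -0.34262745 -0.7258976 ]
the job is handed in; nothing more can be done
None
```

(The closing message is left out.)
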